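# Secure the jade-ring cassette and lift it out of the light viewer by its two side catches

### The job

The pale green jade rings on the light viewer have been checked. First secure their cassette's clear lid: turn its orange turnbutton clockwise, a quarter turn, until it lies in line with the cassette, over the lid. Then pinch the cassette's two blue side catches together with the fingers, lift the cassette out of its bay and finish still holding it up by the pinched catches, level and at rest about 10 cm above the viewer's glass; keep it level all the way, and leave the dark-ring cassette and everything else where it is.

Things in the scene. Friction and masses are not known exactly. Their poses are not given: they have to be found in the camera images.
- viewer: Light viewer, fixed: flat aluminium box 240 x 340 x 40 mm, bright opal window on top. Origin on the table under it; x to its back, y to its left; spans x -130..+110, y -170..+170 mm. Two docking bays on its top face (z = 40), centred at x = +15, y = +65 and -65 mm, each with dark steel rails along x: 84 mm long, outer faces 34 mm either side of the bay's centre line, tops 18 mm above the top face.
- cassette: The cassette to take, loose, about 0.3 kg: four pale green rings in a row under a clear lid, in either bay (1.5 mm play), yaw as the viewer's. Origin at the centre of its underside (at start on the viewer's top face); x along its length to the lid's hinge, y left. Base 116 x 44 x 5 mm; tray 116 x 34, top at z = 36, closed lid's top 39; turnbutton ear at the -x end to x = -82.
- turnbutton (a joint): Turnbutton angle in rad, growing clockwise seen from above: 0 = bar across the cassette (along its y), lid free; 1.57 = end stop, bar in line with the cassette (along its x), over the lid's front edge. Starts between 0 and 0.25. Stiff (0.025 N m), stays where it is left.
- turnbutton_grip (a point): Point on the turnbutton's upright axis, mid-height of its grip, at x = -68, y = 0, z = 54 mm of the cassette. The turnbutton is an orange upright bar 34 mm long, 9 mm thick, from z = 42 to z = 62 mm of the cassette (2.5 mm above the lid), free on both sides.
- catch_left (a joint): Travel of the blue catch on the cassette's +y side in m: 0 = sprung out (tooth under the rail's lip, locked), 0.006 = pressed fully in. Spring 2 N at rest to 5 N fully in. It frees the rail from about 0.0035, when the cassette is centred.
- catch_right (a joint): The same for the blue catch on the cassette's -y side.
- catch_left_pad (a point): Centre of the outer face of the left catch's finger plate, at x = 0, y = +30, z = 30 mm of the cassette. The plate is 30 mm long, 20 mm high (z = 20 to 40 mm of the cassette). The two plates measure 60 mm over their outer faces sprung out, 48 mm pressed in.
- catch_right_pad (a point): Centre of the outer face of the right catch's finger plate, at x = 0, y = -30, z = 30 mm of the cassette.
- lid (a joint): Clear hinged lid of the cassette (116 x 34 x 3 mm, hinge at its +x end): 0 = closed (as it starts), growing as it opens, in rad.
- cassette_dark: The other cassette, same size and shape but with four nearly black rings, locked in the other bay with its turnbutton already secured: leave alone. Origin at the centre of its underside.
- loose_ring: Yellow-green ring, 25 mm across, 8 mm high, lying on the viewer's glass between the bays. Origin: centre of its underside.
- tweezers: Steel tweezers, 105 mm long, 6 mm high, lying on the viewer's glass beside the left bay. Origin under its middle.
- loupe: Folding loupe, 57 mm long, 14 mm high, on the table at the right. Origin under its lens.
- bead_jar: Green glass jar with a white cap, 62 mm across, 85 mm high, on the table at the left. Origin: centre of its underside.
- bead_bowl: White bowl, 90 mm across, 35 mm high, on the table at the left. Origin: centre of its underside.
- caliper: Caliper with a black display, 190 mm long, 13 mm high, on the table at the right. Origin under its middle.

How it is judged:
By the outcome, as a careful person would: the job done as asked, in the order asked, and still so for the second after the job is handed in, while the arm keeps its last pose, push and grip.
It also fails if it takes over 45 s, if anything falls off the work surface, if the arm or the gripper's body presses on something with over 40 N, if the wrist force passes 120 N, or if a joint passes its speed limit or range.

### The arm

A 7-joint arm with a two-finger parallel gripper is mounted at the origin on the work surface. World frame = base frame: x ahead of the robot, y to its left, z up, the work surface at z = 0. Lengths are in m, angles in rad, forces in N, time in s.
With the tool pointing down it reaches from about 0.4 to 0.85 m from the base axis. Payload 6.9 kg.
Tool frame: the origin (TCP) lies on the mounting face of the last link; the fingertips stand 173 mm ahead of it and the grasp point (between the pads) lies 155 mm ahead of it; z points along the fingers, x is the direction in which the jaws open and shut, and the axes are right-handed (so a half turn about z gives the same grasp; the last joint's range is limited). The gripper opens to 85 mm and grips with 20 to 120 N. Pads are 22 mm wide; open, the fingers measure 114 mm over their backs; the gripper's body (76 mm by 85 mm) begins 54 mm behind the grasp point. The pads swing forward as they close: fully open they stand 13 mm farther back than shut.
Start: joints at [-1.147, 0.507, -0.238, 1.5, 0.126, 1.149, -0.155], TCP at [0.195, 0.594, 0.405] pointing down, gripper open.
Joint ranges: [-3.08, 3.08], [-0.24, 2.05], [-1.43, 1.35], [0, 2.5], [-1.52, 4.66], [0.17, 1.96], [-2.89, 2.89]. Speed limits (rad/s): [2.39, 2.39, 3.14, 3.14, 3.14, 3.14, 3.14].

### API

Orientations are given as a unit quaternion [x, y, z, w].
In Python, from plant import ctrl, optics, job gives the robot as it stands. The module is installed in compiled form; this text tells all that it offers.
- The arm moves only by the tool send_rows, never from a script. Its argument "series" is a list of rows, each a list of 2 entries, a list of its own where there are three numbers: the shift along the tool's x, y, z in mm, then the turn, a rotation vector about the tool's x, y, z in rad. A call has exactly 10 rows; each row is the pose to reach, as a shift and turn from the pose commanded when the call began, along the tool's axes at that moment; what a row does not reach only later rows make up. A row lasts 1/10 s, in which the tool goes at most 50 mm and 8.59 degrees, less where a joint would pass 70% of its speed; a pose out of reach is approached as far as the arm can. A call with a gripper value outside its range is refused whole. "jaw" is the opening, from 0 (shut) to 1 (fully open), set as the call begins (left out, the last holds). The fingers move at their own pace and stop on an object; "squeeze" is the grip in N (left out, the last holds). Time passes only in rows, so rows that repeat a pose let the fingers close, or fill a call up. It gives the time, the measured TCP pose, the force and the opening at its end, in the units of the state.
- ctrl.sense(): the state, without advancing time (a new reading comes with each control period).
- optics.capture(name): name is "scene" or "top" or "wrist"; returns a dict with "pixels" (384x512x3 uint8, blue, green, red), "mtx" (3x3 intrinsics, pixels), "k1" (the pictures are not rectified: a ray, as slopes to the right and down, at radius r is drawn at 1 + k1 r^2 times it, then the intrinsics apply), "extrinsics" (4x4, takes a point from camera to world coordinates). Camera axes: x right, y up, looking along -z (the intrinsics and any distortion apply to the point x, -y, -z); pixel columns grow to the right and rows downward; lengths in m; the calibration is good to about 2 mm. A picture is of the moment at which its call begins. There is no depth.
- job.finish_job(): hands the job in, once; it reports no verdict.
The state is a dict: "clock": time; "joint_positions": joint angles; "joint_vel": joint speeds; "joint_efforts": joint torques, N m; "eef_pos": TCP position; "ee_rot": TCP orientation; "ft_force": force on the tool from outside, world axes, zero at the start; "wrist_torque": the same for the moment, N m; "width": finger opening in m.
Only numpy, scipy, OpenCV 4.12 (cv2) and the standard library are available. Lean on these libraries where they do the work, as an engineer would, in place of code of your own. Each camera call takes 0.05 s, during which the arm holds its last target.

## Working session

There is one attempt and no reset: what is moved stays moved. The work goes in short steps, Python scripts to look and compute and a tool call to move; the robot and the scene stay as the last step left them, time stands still between calls to the robot, and variables do not carry over. Pictures are saved under pics/ and viewed, and the job is handed in when it is done.

Besides the shell and the picture viewer there is one more tool, called after "Request:" as a command line: name --argument value ..., lists and objects as JSON in quotes. send_rows: Moves the arm, as the interface text tells. Its arguments: {"type":"object","properties":{"series":{"type":"array"},"jaw":{"type":"number"},"squeeze":{"type":"number"}},"required":["series"]}

```bash
mkdir -p pics
python3 - <<'E'
from plant import ctrl, optics, job
import cv2,numpy as np
print(ctrl.sense())
for n in ("scene","top"):
    d=optics.capture(n); cv2.imwrite(f"pics/{n}0.png",d["pixels"]); print(n,d["mtx"],d["k1"],d["extrinsics"])
E
```

```text
{'clock': 0.0, 'joint_positions': array([-1.14750637,  0.5083189 , -0.23752071,  1.50113739,  0.12566901,
        1.14891595, -0.15477822]), 'joint_vel': array([ 9.15623653e-04, -2.03778496e-03,  2.88062741e-05, -3.93668889e-05,
        1.29783282e-03, -1.07529816e-03, -8.78168041e-04]), 'joint_efforts': array([-1.19108819e-03, -6.20576763e+01, -2.18683183e+00, -2.49661463e+01,
        1.25821141e-02,  1.16871714e-02,  8.89651062e-06]), 'eef_pos': array([0.19529521, 0.5934922 , 0.40383944]), 'ee_rot': array([ 8.10075528e-01,  5.86324854e-01, -7.23012809e-04,  5.31116653e-04]), 'ft_force': array([ 0.22189699,  0.3805542 , -0.14433205]), 'wrist_torque': array([-0.00748055,  0.00236014, -0.02404361]), 'width': 0.08512281271165588}
scene [[357.50281832   0.         260.99063951]
 [  0.         357.50281832 192.09069243]
 [  0.           0.           1.        ]] -0.09599996109978841 [[ 0.7807288  -0.39755091  0.48209523  1.11713678]
 [ 0.62482856  0.4877909  -0.60963046 -0.69536066]
 [ 0.00719748  0.77718293  0.62923357  0.81592423]
 [ 0.          0.          0.          1.        ]]
top [[361.33606725   0.         252.59224475]
 [  0.         361.33606725 188.13426034]
 [  0.           0.           1.        ]] -0.07657787243227526 [[ 0.00783203  0.99209297 -0.1252605   0.41055797]
 [-0.99989265  0.00621851 -0.01326716 -0.02179993]
 [-0.01238332  0.12535096  0.99203518  1.17951915]
 [ 0.          0.          0.          1.        ]]
```

View pics/scene0.png

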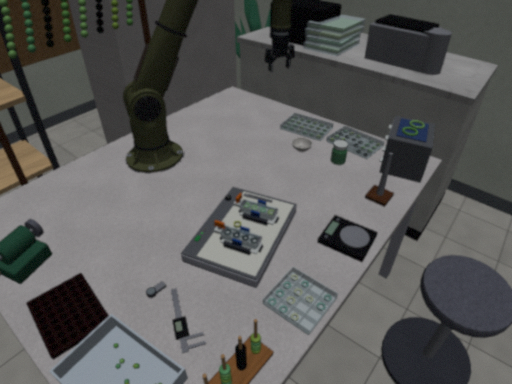

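View pics/top0.png

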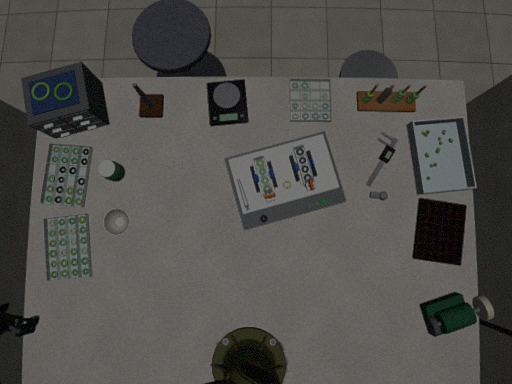

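Run:
```python
import cv2
a=cv2.imread("pics/top0.png")[122:237,215:355]; cv2.imwrite("pics/topz.png",cv2.resize(a,None,fx=5.2,fy=5.2,interpolation=cv2.INTER_CUBIC))
a=cv2.imread("pics/scene0.png")[180:290,175:305]; cv2.imwrite("pics/scz.png",cv2.resize(a,None,fx=5,fy=5,interpolation=cv2.INTER_CUBIC))
```

```text
(no output)
```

View pics/topz.png

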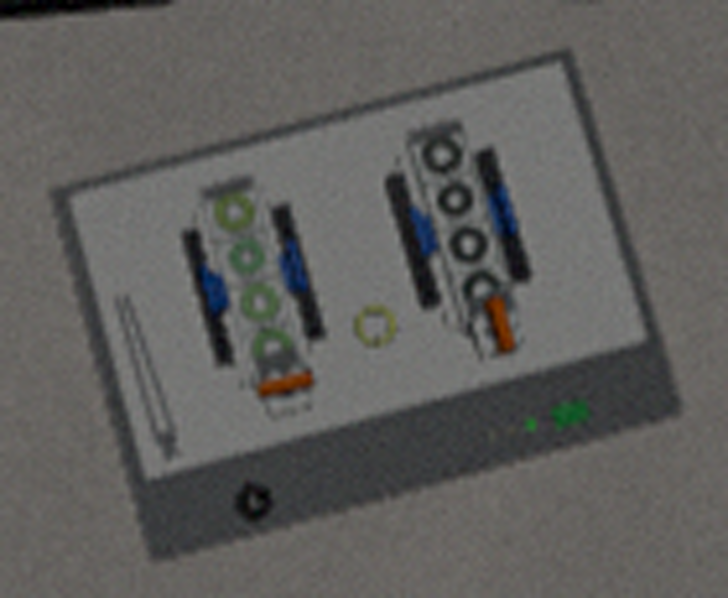

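View pics/scz.png

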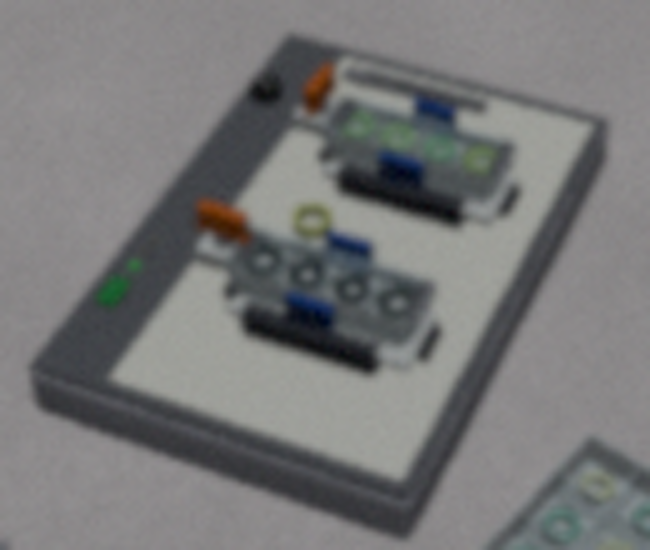

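```bash
cat > h.py <<'E'
import numpy as np, cv2
from scipy.optimize import least_squares
from scipy.spatial.transform import Rotation as R
def proj(d,P):
    E=d["extrinsics"]; p=(np.asarray(P,float)-E[:3,3])@E[:3,:3]
    x=p[:,0]/-p[:,2]; y=-p[:,1]/-p[:,2]; r2=x*x+y*y; s=1+d["k1"]*r2
    K=d["mtx"]; return np.c_[K[0,0]*x*s+K[0,2],K[1,1]*y*s+K[1,2]]
def ray(d,uv):
    K=d["mtx"]; q=np.array([(uv[0]-K[0,2])/K[0,0],(uv[1]-K[1,2])/K[1,1]]); s=q.copy()
    for _ in range(30): s=q/(1+d["k1"]*(s@s))
    E=d["extrinsics"]; v=E[:3,:3]@np.array([s[0],-s[1],-1]); return E[:3,3],v
def atz(d,uv,z):
    o,v=ray(d,uv); return o+v*(z-o[2])/v[2]
def vw(p,P):  # viewer->world
    c,s=np.cos(p[2]),np.sin(p[2]); P=np.asarray(P,float)
    return np.c_[p[0]+c*P[:,0]-s*P[:,1],p[1]+s*P[:,0]+c*P[:,1],P[:,2]]
E
python3 - <<'E'
from h import *
from plant import optics
T=optics.capture("top");S=optics.capture("scene")
Z=lambda l,o,f:[(o[0]+u/f-.4,o[1]+v/f-.4) for u,v in l]
C=np.array([[.11,.17,.04],[.11,-.17,.04],[-.13,-.17,.04],[-.13,.17,.04]])
t=np.array(Z([(57,190),(570,52),(680,410),(152,558)],(215,122),5.2))
s=np.array(Z([(607,122),(405,535),(35,372),(290,38)],(175,180),5))
def f(p,w=(1,1)): return np.r_[(proj(T,vw(p,C))-t).ravel()*w[0],(proj(S,vw(p,C))-s).ravel()*w[1]]
for w in((1,1),(1,0),(0,1)):
    r=least_squares(f,[.5,-.1,.2],args=(w,)); print(r.x.round(4),np.degrees(r.x[2]),r.fun.round(1))
    if w==(1,1): p=r.x
for nm,P in dict(ear=[.015-.068,.065,.094],pl=[.015,.095,.07],pr=[.015,.035,.07]).items():
    X=vw(p,[P]); print(nm,X.round(4),((proj(T,X)-[215,122])*5.2).round(),((proj(S,X)-[175,180])*5).round())
E
```

```text
[ 0.5962 -0.1103  0.2738] 15.686990644191095 [-0.6 -1.5  1.9 -2.   2.5 -0.   0.5  0.1  1.4  0.2  0.9 -5.3 -2.1 -0.3
 -0.  -0.8]
[ 0.5935 -0.1068  0.2742] 15.712183179550701 [-1.7 -0.7  0.8 -1.3  1.4  0.8 -0.6  0.9  0.  -0.   0.  -0.  -0.  -0.
  0.  -0. ]
[ 0.6008 -0.1156  0.2725] 15.614790700950543 [ 0.  -0.   0.  -0.   0.  -0.   0.  -0.   1.7  1.6  0.9 -3.1 -2.5  1.5
 -0.   0.4]
ear [[ 0.5276 -0.062   0.094 ]] [[289. 379.]] [[319.  89.]]
pl [[ 0.585  -0.0147  0.07  ]] [[209. 287.]] [[437. 117.]]
pr [[ 0.6012 -0.0725  0.07  ]] [[306. 261.]] [[399. 176.]]
```

```bash
cat >> h.py <<'E'
def plan(tcp,ang,show=True):
    """target TCP world, tool-x azimuth deg (tool down) -> shift mm & rotvec in current tool axes"""
    from plant import ctrl
    s=ctrl.sense(); Rc=R.from_quat(s["ee_rot"]); a=np.radians(ang)
    x=np.array([np.cos(a),np.sin(a),0]);z=np.array([0,0,-1.]);Rt=R.from_matrix(np.c_[x,np.cross(z,x),z])
    sh=Rc.inv().apply(np.array(tcp)-s["eef_pos"])*1000; rv=(Rc.inv()*Rt).as_rotvec()
    M=Rc.as_matrix()
    print("clock",s["clock"],"pos",s["eef_pos"].round(4),"x-az",np.degrees(np.arctan2(M[1,0],M[0,0])).round(2),"tilt",np.degrees(np.arccos(-M[2,2])).round(2),"F",s["ft_force"].round(1),"w",s["width"].round(4),"q",s["joint_positions"].round(2))
    print("shift",sh.round(1),"rot",rv.round(4))
E
python3 -c "
from h import *
plan([.515,-.06,.36],11.7)"
```

```text
Traceback (most recent call last):
  File "h.py", line 24, in plan
    print("clock",s["clock"],"pos",s["eef_pos"].round(4),"x-az",np.degrees(np.arctan2(M[1,0],M[0,0])).round(2),"tilt",np.degrees(np.arccos(-M[2,2])).round(2),"F",s["ft_force"].round(1),"w",s["width"].round(4),"q",s["joint_positions"].round(2))
                                                                                                                                                                                             ^^^^^^^^^^^^^^^^
AttributeError: 'float' object has no attribute 'round'
```

```bash
sed -i 's/s\["width"\].round(4)/round(s["width"],4)/' h.py
python3 -c "
from h import *
plan([.515,-.06,.36],11.7)"
```

```text
clock 0.2 pos [0.1953 0.5936 0.4042] x-az 71.8 tilt 0.06 F [-1.1 -0.2  0.6] w 0.0856 q [-1.15  0.51 -0.24  1.5   0.13  1.15 -0.15]
shift [-521.   507.9   44.7] rot [6.0000e-04 1.0000e-03 1.0489e+00]
```

Request:
send_rows --series '[[[-15,15,0],[0,0,0.03]],[[-45,44,2],[0,0,0.1]],[[-80,78,5],[0,0,0.17]],[[-115,112,8],[0,0,0.24]],[[-150,146,11],[0,0,0.31]],[[-185,180,14],[0,0,0.38]],[[-220,214,17],[0,0,0.45]],[[-255,248,20],[0,0,0.52]],[[-290,282,23],[0,0,0.59]],[[-325,316,26],[0,0,0.66]]]'

```text
clock: 1.2
eef_pos: [0.3943, 0.1843, 0.3788]
ee_rot: [0.957, 0.291, 0.0, -0.0]
ft_force: [1.7, -0.1, 0.4]
width: 0.0854
```

```bash
python3 -c "
from h import *
plan([.515,-.06,.36],11.7)"
```

```text
clock 1.2 pos [0.3943 0.1843 0.3788] x-az 33.82 tilt 0.04 F [ 1.7 -0.1  0.4] w 0.0854 q [-0.52  0.24  0.03  2.01 -0.01  0.89  0.11]
shift [-35.8 270.2  18.8] rot [-1.000e-04 -6.000e-04  3.861e-01]
```

Request:
send_rows --series '[[[-4,34,2],[0,0,0.05]],[[-9,68,5],[0,0,0.1]],[[-14,102,8],[0,0,0.15]],[[-18,136,10],[0,0,0.2]],[[-23,170,12],[0,0,0.25]],[[-27,200,14],[0,0,0.3]],[[-31,230,16],[0,0,0.34]],[[-34,255,18],[0,0,0.37]],[[-36,270,19],[0,0,0.386]],[[-36,270,19],[0,0,0.386]]]'

```text
clock: 2.2
eef_pos: [0.5154, -0.0595, 0.3594]
ee_rot: [0.995, 0.102, -0.0, 0.0]
ft_force: [-0.3, 1.0, 0.2]
width: 0.0852
```

```bash
python3 -c "
from h import *
from plant import optics
plan([.515,-.06,.36],11.7)
d=optics.capture('wrist'); cv2.imwrite('pics/w1.png',d['pixels']); np.save('w1.npy',d,allow_pickle=True); print(d['mtx'],d['k1'],d['extrinsics'])
p=[0.5962,-0.1103,0.2738]
print(proj(d,vw(p,[[-.053,.065,.094],[.015,.095,.07],[.015,.035,.07],[-.13,.17,.04]])))"
```

```text
clock 2.2 pos [ 0.5154 -0.0595  0.3594] x-az 11.69 tilt 0.05 F [-0.3  1.   0.2] w 0.0852 q [-0.08  0.39  0.21  1.85 -0.1   0.91  0.38]
shift [-0.5  0.4 -0.6] rot [ 0.0008  0.0004 -0.0001]
[[277.83683968   0.         259.41880153]
 [  0.         277.83683968 190.63373835]
 [  0.           0.           1.        ]] -0.013391191508548655 [[ 9.79294576e-01 -1.94001297e-01 -5.78414177e-02  5.00813163e-01]
 [ 2.02440196e-01  9.38022864e-01  2.81302460e-01  1.16496008e-02]
 [-3.16470002e-04 -2.87187402e-01  9.57874363e-01  3.28111195e-01]
 [ 0.00000000e+00  0.00000000e+00  0.00000000e+00  1.00000000e+00]]
[[272.248933   198.63100514]
 [341.86993081 155.34761213]
 [340.96473356 215.02408917]
 [184.7092671   84.24619095]]
```

View pics/w1.png

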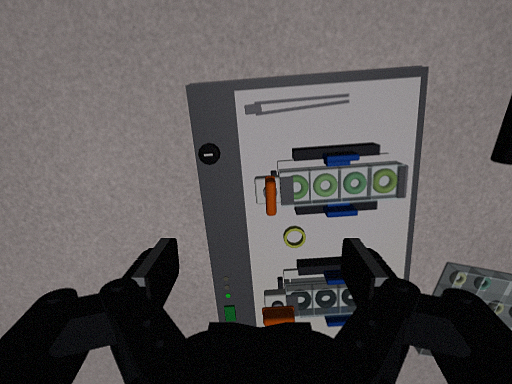

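Run:
```python
import cv2
a=cv2.imread("pics/w1.png")[60:230,180:440]; cv2.imwrite("pics/w1z.png",cv2.resize(a,None,fx=3,fy=3,interpolation=cv2.INTER_CUBIC))
a=cv2.imread("pics/w1.png")[135:225,245:425]; cv2.imwrite("pics/w1zz.png",cv2.resize(a,None,fx=4.4,fy=4.4,interpolation=cv2.INTER_CUBIC))
```

```text
(no output)
```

View pics/w1z.png

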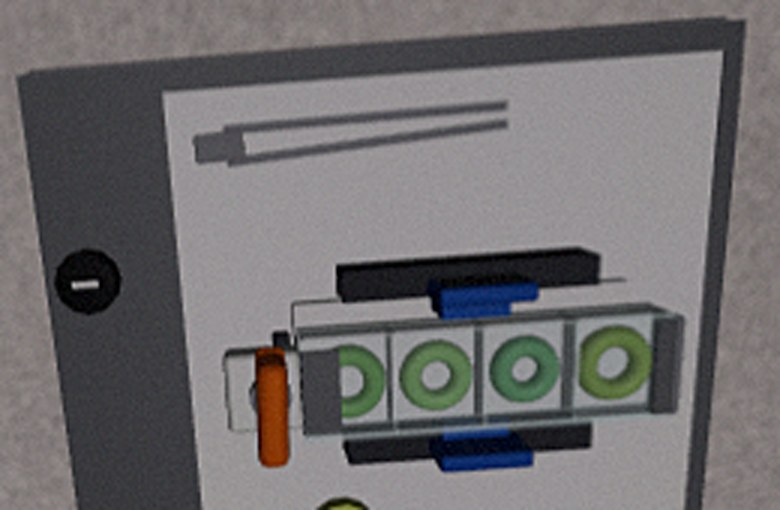

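View pics/w1zz.png

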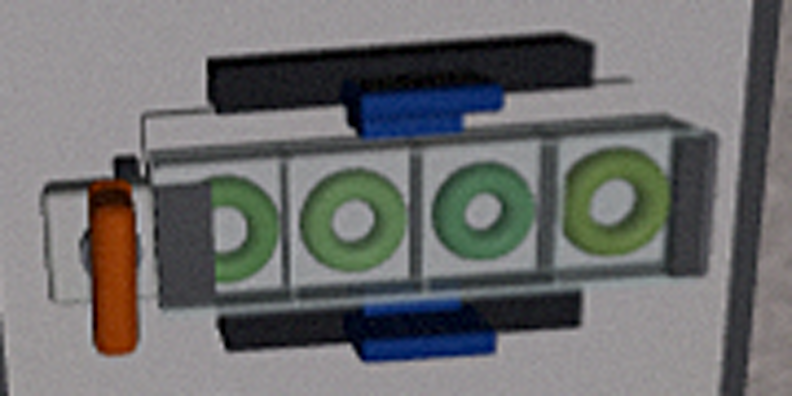

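Run:
```python
from h import *
d=np.load('w1.npy',allow_pickle=True).item()
import itertools
zz=lambda uv:(245+(uv[0]+.5)/4.4-.5,135+(uv[1]+.5)/4.4-.5)
w=lambda uv:(180+(uv[0]+.5)/3-.5,60+(uv[1]+.5)/3-.5)
# viewer-frame points & pixels
obs=[([.11,.17,.04],w((744,20))),([-.13,.17,.04],w((20,77))),
 ([.015-.042,.065+.034,.058],zz((208,60))),([.015+.042,.065+.034,.058],zz((590,40)))]
cas=[([-.053-.0045,.065-.017,.102],zz((98,352))),([-.053+.0045,.065-.017,.102],zz((137,352))),]
P=np.array([o[0] for o in obs]);U=np.array([o[1] for o in obs])
r=least_squares(lambda p:(proj(d,vw(p,P))-U).ravel(),[.596,-.11,.27]);p=r.x
print(p.round(4),np.degrees(p[2]),r.fun.round(1))
im=d['pixels'].copy()
big=cv2.resize(im[60:230,180:440],None,fx=3,fy=3,interpolation=cv2.INTER_CUBIC)
def box(x0,x1,y0,y1,z0,z1,c):
    q=np.array(list(itertools.product((x0,x1),(y0,y1),(z0,z1))))
    u=(proj(d,vw(p,q))-[180,60]+.5)*3-.5
    for i,j in itertools.combinations(range(8),2):
        if bin(i^j).count('1')==1: cv2.line(big,tuple(int(v) for v in u[i]),tuple(int(v) for v in u[j]),c,1)
box(-.13,.11,-.17,.17,.04,.04,(0,255,255))
cx,cy,z=.015,.065,.04
box(cx-.058,cx+.058,cy-.017,cy+.017,z+.005,z+.039,(255,0,255))
box(cx-.058,cx+.058,cy-.022,cy+.022,z,z+.005,(255,255,0))
box(cx-.042,cx+.042,cy-.034,cy+.034,z,z+.018,(0,0,255))
box(cx-.0725,cx-.0635,cy-.017,cy+.017,z+.042,z+.062,(0,255,0))
box(cx-.015,cx+.015,cy-.03,cy+.03,z+.02,z+.04,(0,255,0))
cv2.imwrite('pics/ov1.png',big)
```

```text
[ 0.5939 -0.1098  0.2766] 15.848856697083871 [ 2.7 -1.6 -4.3 -1.7  1.   3.1  0.7  1.4]
```

View pics/ov1.png

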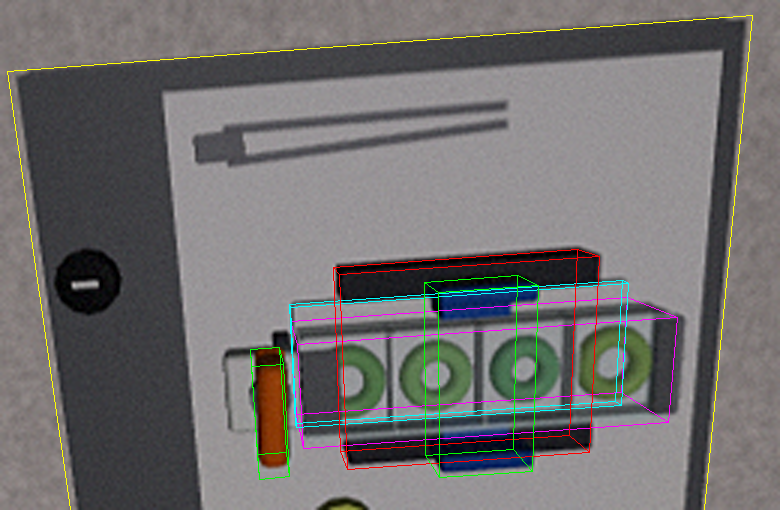

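```bash
cat > fit.py <<'E'
from h import *
import itertools
def adj(d,c):  # c: cam translation offset (m), rot (rad)
    e=d.copy();E=d["extrinsics"].copy();E[:3,3]+=c[:3];E[:3,:3]=E[:3,:3]@R.from_rotvec(c[3:6]).as_matrix();e["extrinsics"]=E;return e
def boxpts(x0,x1,y0,y1,z0,z1): return np.array(list(itertools.product((x0,x1),(y0,y1),(z0,z1))))
def draw(d,p,crop,f,name,cas=(0,0,0),th=0.,lift=0):
    x0,y0,x1,y1=crop
    big=cv2.resize(d['pixels'][y0:y1,x0:x1],None,fx=f,fy=f,interpolation=cv2.INTER_CUBIC)
    def box(b,c,rot=None):
        q=boxpts(*b)
        if rot is not None:
            cc=np.array([cx-.068,cy]);s,co=np.sin(-rot),np.cos(-rot);v=q[:,:2]-cc
            q[:,:2]=cc+np.c_[co*v[:,0]-s*v[:,1],s*v[:,0]+co*v[:,1]]
        u=(proj(d,vw(p,q))-[x0,y0]+.5)*f-.5
        for i,j in itertools.combinations(range(8),2):
            if bin(i^j).count('1')==1: cv2.line(big,tuple(int(v) for v in u[i]),tuple(int(v) for v in u[j]),c,1)
    box((-.13,.11,-.17,.17,.04,.04),(0,255,255))
    cx,cy,z=.015+cas[0],.065+cas[1],.04+lift
    box((.015-.042,.015+.042,.065-.034,.065+.034,.04,.058),(0,0,255))
    box((cx-.058,cx+.058,cy-.017,cy+.017,z+.005,z+.039),(255,0,255))
    box((cx-.058,cx+.058,cy-.022,cy+.022,z,z+.005),(255,255,0))
    box((cx-.0725,cx-.0635,cy-.017,cy+.017,z+.042,z+.062),(0,255,0),th)
    box((cx-.015,cx+.015,cy-.03,cy+.03,z+.02,z+.04),(0,255,0))
    cv2.imwrite(name,big)
E
python3 - <<'E'
from fit import *
d=np.load('w1.npy',allow_pickle=True).item()
zz=lambda uv:(245+(uv[0]+.5)/4.4-.5,135+(uv[1]+.5)/4.4-.5)
w=lambda uv:(180+(uv[0]+.5)/3-.5,60+(uv[1]+.5)/3-.5)
obs=[([.11,.17,.04],w((744,20))),([-.13,.17,.04],w((20,77))),
 ([.015-.042,.065+.034,.058],zz((208,60))),([.015+.042,.065+.034,.058],zz((565,36))),
 ([.015-.042,.065-.034,.058],zz((228,349))),([.015+.042,.065-.034,.058],zz((581,324))),
 ([.015+.058,.065-.017,.079],zz((708,276))),([.015+.058,.065+.017,.079],zz((717,135))),([.015-.058,.065-.017,.079],zz((160,308))),
 ([.015-.058,.065+.022,.045],zz((143,112)))]
P=np.array([o[0] for o in obs]);U=np.array([o[1] for o in obs])
def f(v): return np.r_[(proj(adj(d,v[3:]),vw(v[:3],P))-U).ravel()/.7,v[3:6]/.0015,v[6:]/.004]
r=least_squares(f,[.596,-.11,.27]+[0]*6,x_scale=[.01]*9);p=r.x
print(p.round(4),np.degrees(p[2]));print((r.fun[:-6]*.7).reshape(-1,2).round(1))
e=adj(d,p[3:])
draw(e,p[:3],(180,60,440,230),3,'pics/ov2.png',th=.07)
# bar: top-edge corners
for th in (0,.05,.1):pass
B=vw(p[:3],[[-.053,.065,.094],[.015,.065,.07]]);print(B.round(4))
E
```

```text
[ 5.948e-01 -1.068e-01  2.799e-01 -0.000e+00 -0.000e+00  5.300e-03
  7.100e-03  7.000e-04  2.000e-04] 16.03632251361046
[[ 0.7 -1.9]
 [-1.7 -1.4]
 [ 1.8  1.6]
 [ 5.7  0.7]
 [-0.1  0.1]
 [-0.7  0.1]
 [-3.5  0.6]
 [-3.1 -2. ]
 [ 0.9  2. ]
 [ 0.3  0.7]]
[[ 0.5259 -0.059   0.094 ]
 [ 0.5913 -0.0402  0.07  ]]
```

View pics/ov2.png

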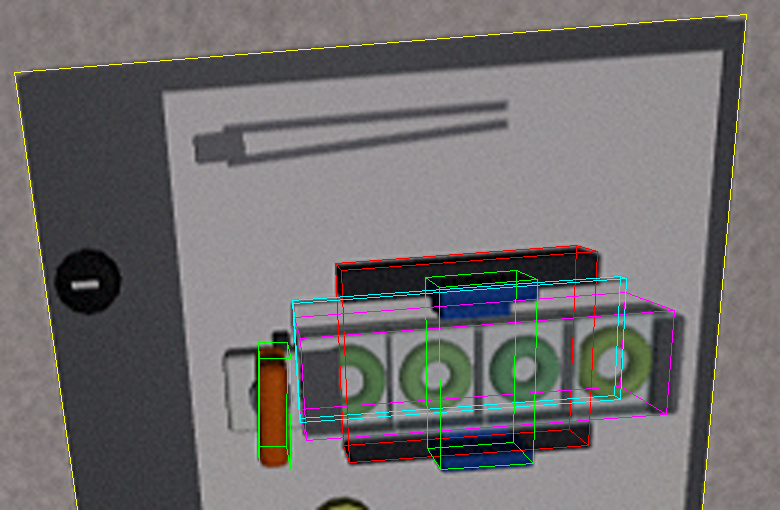

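```bash
python3 - <<'E'
from fit import *
d=np.load('w1.npy',allow_pickle=True).item()
zz=lambda uv:(245+(uv[0]+.5)/4.4-.5,135+(uv[1]+.5)/4.4-.5)
w=lambda uv:(180+(uv[0]+.5)/3-.5,60+(uv[1]+.5)/3-.5)
n=None
obs=[([.11,.17,.04],w((744,18))),([-.13,.17,.04],w((18,75))),
 ([.015-.042,.065+.034,.058],zz((208,60))),([.015+.042,.065+.034,.058],zz((590,40))),
 ([.015-.042,.065-.034,.058],zz((228,349))),([.015+.042,.065-.034,.058],zz((581,324))),
 ([.015-.058,.065-.017,.079],zz((160,308))),
 ([.015-.058,.065+.022,.045],zz((143,112))),
 ([.015-.015,.065-.03,.08],w((440,470))),([.015+.015,.065-.03,.08],w((531,467))),([.03,.095,.08],w((537,283))),
 ([-.053-.0045+.0012,.065-.017,.102],w((260,466))),([-.053+.0045+.0012,.065-.017,.102],w((288,466)))]
P=np.array([o[0] for o in obs]);U=np.array([o[1] for o in obs])
for sc in (.0005,.001,.002):
  def f(v): return np.r_[(proj(adj(d,v[3:]),vw(v[:3],P))-U).ravel()/.7,v[3:6]/sc,v[6:]/(sc*2)]
  r=least_squares(f,[.596,-.11,.27]+[0]*6,x_scale=[.01]*9,loss='soft_l1');p=r.x
  print(p.round(4),np.degrees(p[2]));print((r.fun[:-6]*.7).reshape(-1,2).round(1).tolist())
  B=vw(p[:3],[[-.053,.065,.094],[.015,.065,.07]]);print(B.round(4))
E
python3 -c "
from h import *
plan([.526,-.06,.295],12.5)"
```

```text
[ 5.937e-01 -1.085e-01  2.700e-01  0.000e+00 -0.000e+00  3.400e-03
  2.000e-04  0.000e+00  0.000e+00] 15.469244669061151
[[2.0, -1.1], [-1.8, -3.1], [1.3, 1.1], [0.1, 0.1], [-1.2, -0.2], [-1.5, 0.5], [-0.2, 1.7], [-0.3, -0.0], [-0.7, 0.1], [-0.1, -0.8], [0.1, -0.9], [1.4, 1.1], [2.2, 0.5]]
[[ 0.5253 -0.06    0.094 ]
 [ 0.5908 -0.0419  0.07  ]]
[ 5.941e-01 -1.087e-01  2.716e-01 -0.000e+00 -0.000e+00  5.000e-03
  8.000e-04  5.000e-04  2.000e-04] 15.561170246979781
[[1.2, -0.5], [-1.0, -2.2], [1.5, 1.3], [-0.3, 0.2], [-1.0, -0.3], [-1.7, 0.3], [0.2, 1.6], [-0.1, 0.1], [-0.6, -0.1], [-0.2, -1.0], [-0.2, -0.8], [1.8, 0.9], [2.6, 0.3]]
[[ 0.5256 -0.0603  0.094 ]
 [ 0.5911 -0.0421  0.07  ]]
[ 0.5935 -0.1081  0.2731  0.     -0.      0.006   0.0038  0.0032  0.0008] 15.647974638569442
[[0.9, -0.4], [-0.6, -1.7], [1.5, 1.4], [-0.4, 0.2], [-0.8, -0.3], [-1.6, 0.2], [0.2, 1.6], [0.0, 0.3], [-0.6, -0.2], [-0.2, -1.1], [-0.3, -0.8], [1.9, 0.8], [2.6, 0.1]]
[[ 0.5249 -0.0598  0.094 ]
 [ 0.5904 -0.0415  0.07  ]]
clock 2.25 pos [ 0.5149 -0.0579  0.3594] x-az 11.82 tilt 0.04 F [ 0.4  1.6 -0.1] w 0.0853 q [-0.08  0.39  0.21  1.85 -0.1   0.91  0.38]
shift [10.5  4.3 64.4] rot [-0.0003  0.0007 -0.0119]
```

Request:
send_rows --series '[[[1,0,3],[0,0,0]],[[2,1,12],[0,0,0]],[[4,2,22],[0,0,0]],[[5,3,32],[0,0,-0.01]],[[7,3,42],[0,0,-0.01]],[[8,4,52],[0,0,-0.012]],[[10,4,60],[0,0,-0.012]],[[10,4,64],[0,0,-0.012]],[[10,4,64],[0,0,-0.012]],[[10,4,64],[0,0,-0.012]]]' --jaw 0.45 --squeeze 25

```text
clock: 3.25
eef_pos: [0.5256, -0.0597, 0.2958]
ee_rot: [0.994, 0.109, 0.0, 0.0]
ft_force: [-0.4, -0.4, -0.0]
width: 0.0386
```

```bash
python3 -c "
from fit import *
from plant import optics
plan([.526,-.06,.295],12.5)
d=optics.capture('wrist'); cv2.imwrite('pics/w2.png',d['pixels']); np.save('w2.npy',d,allow_pickle=True)
plan([.526,-.06,.295],12.5)
draw(d,[.594,-.1085,.2716],(160,60,460,285),2.6,'pics/w2o.png',th=.07)
"
```

```text
clock 3.25 pos [ 0.5256 -0.0597  0.2958] x-az 12.54 tilt 0.01 F [-0.4 -0.4 -0. ] w 0.0386 q [-0.06  0.48  0.19  1.91 -0.13  0.76  0.42]
shift [0.3 0.3 0.8] rot [ 0.0001 -0.0001  0.0007]
clock 3.3 pos [ 0.5257 -0.0598  0.296 ] x-az 12.54 tilt 0.03 F [-0.2 -0.1 -0.3] w 0.0383 q [-0.06  0.48  0.19  1.9  -0.13  0.76  0.42]
shift [0.3 0.3 1. ] rot [ 0.0002 -0.0005  0.0007]
```

View pics/w2.png

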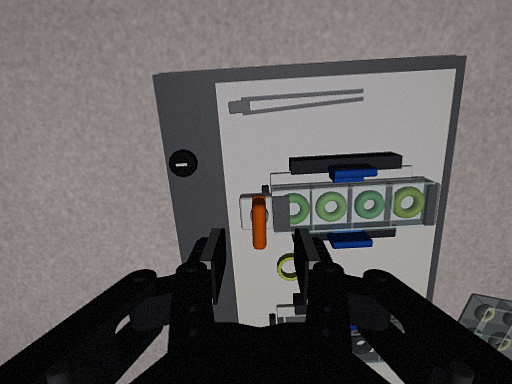

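View pics/w2o.png

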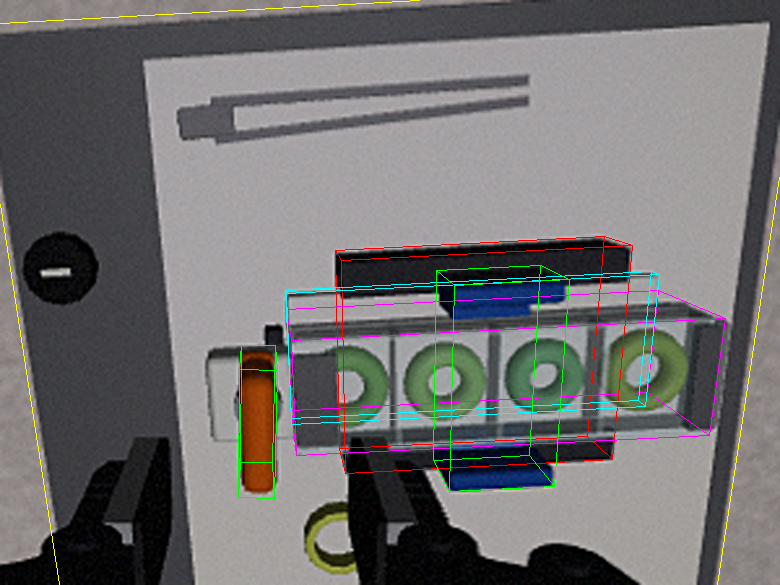

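Request:
send_rows --series '[[[0,0,4],[0,0,0]],[[0,0,9],[0,0,0.01]],[[0,0,14],[0,0,0.015]],[[0,0,19],[0,0,0.015]],[[0,0,24],[0,0,0.015]],[[0,0,29],[0,0,0.015]],[[0,0,33],[0,0,0.015]],[[0,0,36],[0,0,0.015]],[[0,0,38],[0,0,0.015]],[[0,0,38],[0,0,0.015]]]'

```text
clock: 4.3
eef_pos: [0.5255, -0.0597, 0.2575]
ee_rot: [0.995, 0.102, -0.0, -0.0]
ft_force: [-0.2, 0.3, 0.9]
width: 0.0384
```

Request:
send_rows --series '[[[0,0,0],[0,0,0]],[[0,0,0],[0,0,0]],[[0,0,0],[0,0,0]],[[0,0,0],[0,0,0]],[[0,0,0],[0,0,0]],[[0,0,0],[0,0,0]],[[0,0,0],[0,0,0]],[[0,0,0],[0,0,0]],[[0,0,0],[0,0,0]],[[0,0,0],[0,0,0]]]' --jaw 0 --squeeze 25

```text
clock: 5.3
eef_pos: [0.5257, -0.0597, 0.2579]
ee_rot: [0.995, 0.102, 0.0, 0.0]
ft_force: [-0.9, -0.4, 5.6]
width: 0.0085
```

```bash
python3 -c "
from fit import *
from plant import optics,ctrl
plan([.526,-.06,.295],12.5);print(ctrl.sense()['wrist_torque'])
d=optics.capture('wrist'); cv2.imwrite('pics/w3.png',d['pixels'])
plan([.526,-.06,.295],12.5)
draw(d,[.594,-.1085,.2716],(160,60,460,285),2.6,'pics/w3o.png',th=.07)
"
```

```text
clock 5.3 pos [ 0.5257 -0.0597  0.2579] x-az 11.69 tilt 0.02 F [-0.9 -0.4  5.6] w 0.0085 q [-0.05  0.54  0.18  1.95 -0.15  0.67  0.42]
shift [  0.3   0.4 -37.1] rot [ 0.0001 -0.0004 -0.0142]
[0.01477993 0.16485503 0.09483412]
clock 5.35 pos [ 0.5257 -0.0597  0.2579] x-az 11.69 tilt 0.03 F [-1.   1.7  4.5] w 0.0084 q [-0.05  0.54  0.18  1.95 -0.15  0.67  0.42]
shift [  0.3   0.4 -37.1] rot [ 0.0001 -0.0004 -0.0142]
```

View pics/w3o.png

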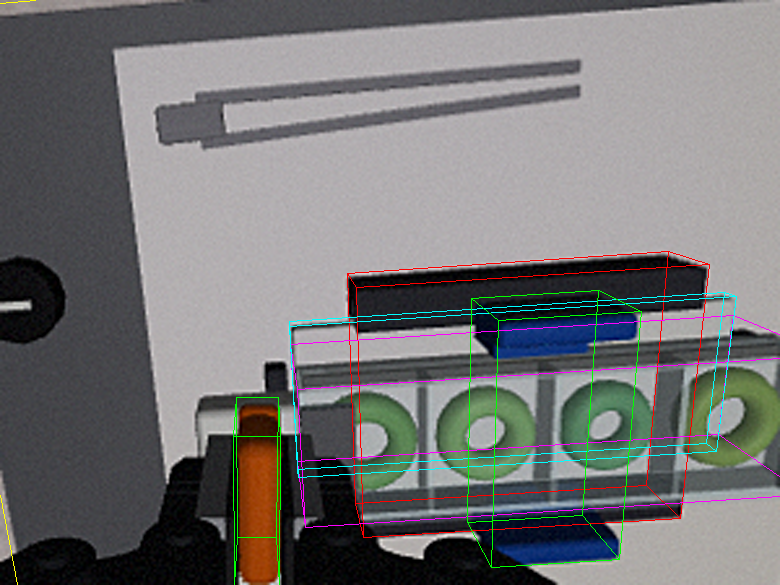

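Request:
send_rows --series '[[[0,0,0],[0,0,0.04]],[[0,0,0],[0,0,0.1]],[[0,0,0],[0,0,0.18]],[[0,0,0],[0,0,0.26]],[[0,0,0],[0,0,0.34]],[[0,0,0],[0,0,0.42]],[[0,0,0],[0,0,0.5]],[[0,0,0],[0,0,0.56]],[[0,0,0],[0,0,0.6]],[[0,0,0],[0,0,0.6]]]'

```text
clock: 6.35
eef_pos: [0.5261, -0.0596, 0.2579]
ee_rot: [0.98, -0.197, 0.001, 0.0]
ft_force: [1.2, -0.5, 3.7]
width: 0.0083
```

```bash
python3 -c "
from fit import *
from plant import optics,ctrl
plan([.5257,-.0597,.2579],-74.4);print(ctrl.sense()['wrist_torque'])
d=optics.capture('wrist'); cv2.imwrite('pics/w4.png',d['pixels'])
"
```

```text
clock 6.35 pos [ 0.5261 -0.0596  0.2579] x-az -22.71 tilt 0.08 F [ 1.2 -0.5  3.7] w 0.0083 q [-0.17  0.56  0.36  1.95 -0.29  0.69 -0.03]
shift [-0.3  0.2  0. ] rot [-8.000e-04 -1.200e-03  9.021e-01]
[ 0.0366923  -0.40728414  0.02458542]
```

View pics/w4.png

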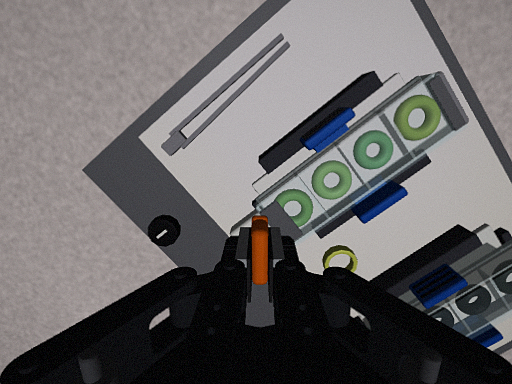

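Turning well, low forces. Continue by 0.9 rad plus a little to seat against the stop.

Request:
send_rows --series '[[[0,0,0],[0,0,0.06]],[[0,0,0],[0,0,0.16]],[[0,0,0],[0,0,0.27]],[[0,0,0],[0,0,0.38]],[[0,0,0],[0,0,0.49]],[[0,0,0],[0,0,0.6]],[[0,0,0],[0,0,0.7]],[[0,0,0],[0,0,0.79]],[[0,0,0],[0,0,0.86]],[[0,0,0],[0,0,0.9]]]'

```text
clock: 7.4
eef_pos: [0.5262, -0.06, 0.2579]
ee_rot: [0.797, -0.604, 0.001, -0.0]
ft_force: [2.4, -0.8, 2.5]
width: 0.0084
```

```bash
python3 -c "
from fit import *
from plant import optics,ctrl
plan([.5257,-.0597,.2579],-74.4);print(ctrl.sense()['wrist_torque'])
d=optics.capture('wrist'); cv2.imwrite('pics/w5.png',d['pixels'])
"
```

```text
clock 7.4 pos [ 0.5262 -0.06    0.2579] x-az -74.34 tilt 0.11 F [ 2.4 -0.8  2.5] w 0.0084 q [-0.33  0.61  0.62  1.95 -0.51  0.74 -0.7 ]
shift [-0.4  0.4  0. ] rot [-0.0014 -0.0014  0.001 ]
[-0.23037327 -0.59427716  0.00670548]
```

View pics/w5.png

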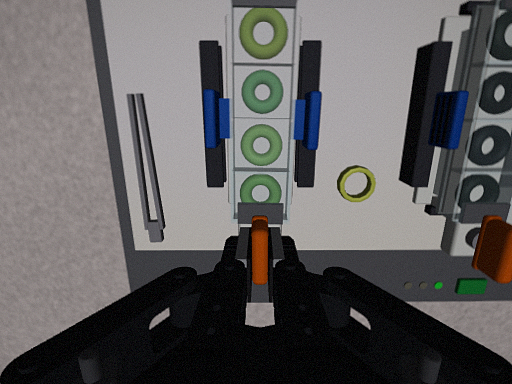

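Request:
send_rows --series '[[[0,0,0],[0,0,0.01]],[[0,0,0],[0,0,0.02]],[[0,0,0],[0,0,0.03]],[[0,0,0],[0,0,0.04]],[[0,0,0],[0,0,0.05]],[[0,0,0],[0,0,0.05]],[[0,0,0],[0,0,0.05]],[[0,0,0],[0,0,0.05]],[[0,0,0],[0,0,0.05]],[[0,0,0],[0,0,0.05]]]'

```text
clock: 8.45
eef_pos: [0.5257, -0.0594, 0.2579]
ee_rot: [0.782, -0.623, 0.0, -0.0]
ft_force: [2.9, 0.2, 4.9]
width: 0.0084
```

```bash
python3 -c "
from fit import *
from plant import optics,ctrl
plan([.5257,-.0597,.2579],-74.4);print(ctrl.sense()['wrist_torque'])
d=optics.capture('wrist'); cv2.imwrite('pics/w6.png',d['pixels'])
draw(d,[.594,-.1085,.2716],(130,0,390,195),3,'pics/w6o.png',th=1.57)
"
```

```text
clock 8.45 pos [ 0.5257 -0.0594  0.2579] x-az -77.06 tilt 0.02 F [2.9 0.2 4.9] w 0.0084 q [-0.34  0.61  0.64  1.95 -0.53  0.75 -0.74]
shift [ 0.2  0.1 -0. ] rot [-0.0004  0.0001 -0.0464]
[-0.00708537 -0.69570565  0.38574935]
```

View pics/w6o.png

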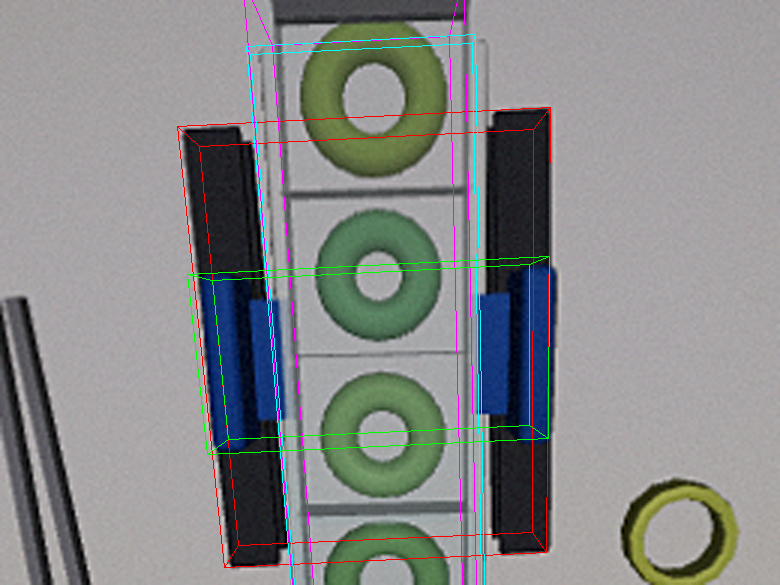

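View pics/w6.png

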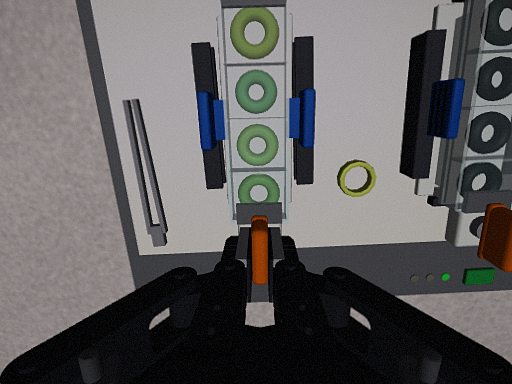

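Request:
send_rows --series '[[[0,0,0],[0,0,0]],[[0,0,0],[0,0,0]],[[0,0,0],[0,0,0]],[[0,0,-5],[0,0,0]],[[0,0,-15],[0,0,0]],[[0,0,-25],[0,0,-0.02]],[[0,0,-35],[0,0,-0.04]],[[0,0,-42],[0,0,-0.05]],[[0,0,-45],[0,0,-0.05]],[[0,0,-45],[0,0,-0.05]]]' --jaw 0.35

```text
clock: 9.5
eef_pos: [0.5256, -0.0596, 0.3032]
ee_rot: [0.797, -0.604, 0.0, -0.0]
ft_force: [0.3, 0.2, -0.1]
width: 0.0301
```

```bash
python3 -c "
from fit import *
from plant import optics,ctrl
plan([.5257,-.0597,.2579],-74.4)
d=optics.capture('wrist'); cv2.imwrite('pics/w7.png',d['pixels']);np.save('w7.npy',d,allow_pickle=True)
draw(d,[.594,-.1085,.2716],(130,50,390,245),3,'pics/w7o.png',th=1.57)
"
```

```text
clock 9.5 pos [ 0.5256 -0.0596  0.3032] x-az -74.25 tilt 0.06 F [ 0.3  0.2 -0.1] w 0.0301 q [-0.37  0.55  0.68  1.9  -0.45  0.85 -0.75]
shift [ 0.1  0.  45.3] rot [-0.001  -0.0001  0.0026]
```

View pics/w7o.png

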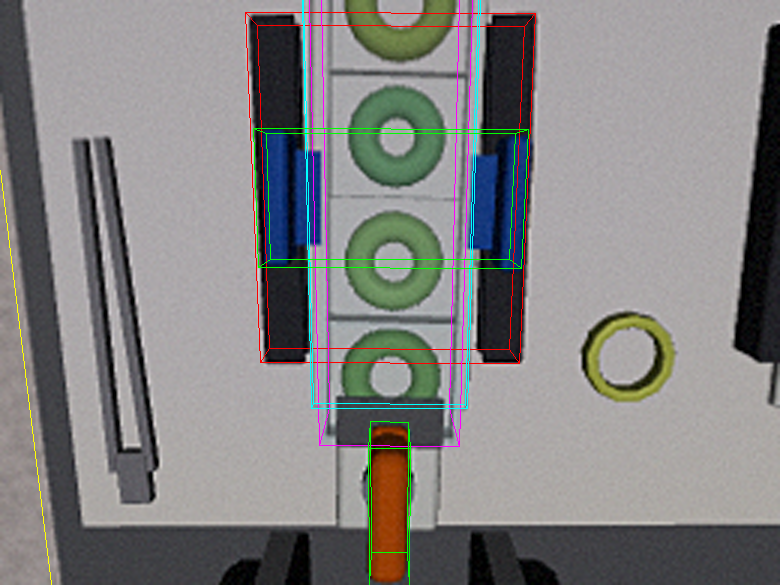

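View pics/w7.png

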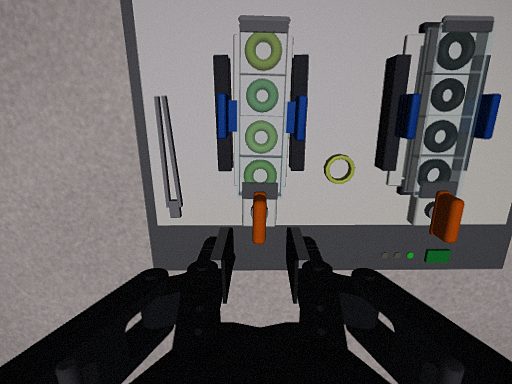

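```bash
python3 -c "
from fit import *
plan([.591,-.0419,.270],-74.4)
"
```

```text
clock 9.55 pos [ 0.5255 -0.0596  0.3028] x-az -74.26 tilt 0.02 F [-0.6  0.8 -0.5] w 0.0298 q [-0.37  0.55  0.68  1.9  -0.45  0.85 -0.75]
shift [  0.7 -67.8  32.8] rot [-0.0003  0.0001  0.0025]
```

Request:
send_rows --series '[[[0,-4,0],[0,0,0]],[[0.2,-14,0],[0,0,0.002]],[[0.3,-26,0],[0,0,0.002]],[[0.5,-38,2],[0,0,0.002]],[[0.6,-50,6],[0,0,0.002]],[[0.7,-60,14],[0,0,0.002]],[[0.7,-66,24],[0,0,0.002]],[[0.7,-68,30],[0,0,0.002]],[[0.7,-68,33],[0,0,0.002]],[[0.7,-68,33],[0,0,0.002]]]' --jaw 1

```text
clock: 10.55
eef_pos: [0.5907, -0.0421, 0.269]
ee_rot: [0.797, -0.605, -0.001, 0.001]
ft_force: [-0.3, 0.2, -0.1]
width: 0.0853
```

```bash
python3 -c "
from fit import *
from plant import optics,ctrl
plan([.591,-.0419,.231],-74.4)
d=optics.capture('wrist'); cv2.imwrite('pics/w8.png',d['pixels'])
d=optics.capture('scene'); cv2.imwrite('pics/s8.png',cv2.resize(d['pixels'][170:290,175:305],None,fx=4.5,fy=4.5))
"
```

```text
clock 10.55 pos [ 0.5907 -0.0421  0.269 ] x-az -74.4 tilt 0.09 F [-0.3  0.2 -0.1] w 0.0853 q [-0.35  0.67  0.63  1.77 -0.51  0.87 -0.78]
shift [-0.1 -0.4 38. ] rot [ 0.0015  0.0003 -0.    ]
```

View pics/w8.png

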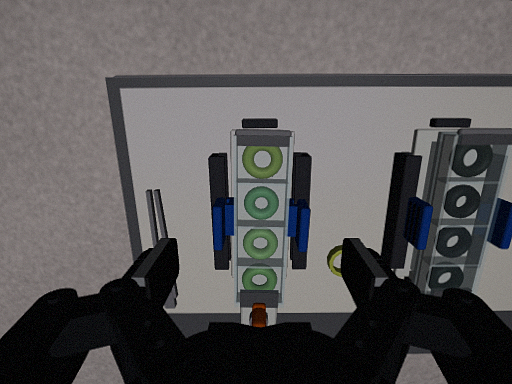

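View pics/s8.png

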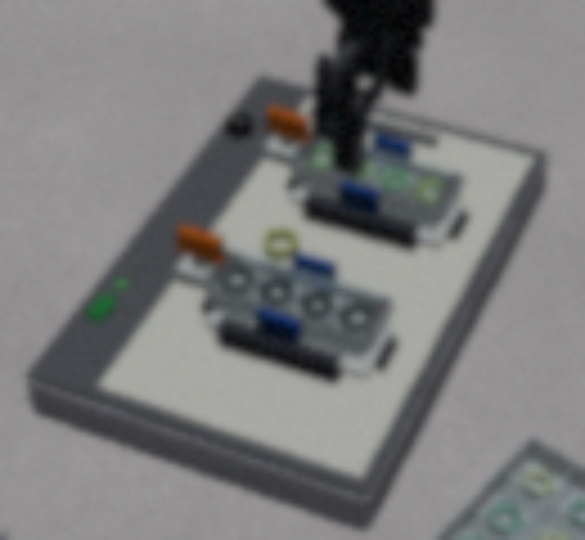

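Request:
send_rows --series '[[[0,0,4],[0,0,0]],[[0,0,9],[0,0,0]],[[0,0,14],[0,0,0]],[[0,0,19],[0,0,0]],[[0,0,24],[0,0,0]],[[0,0,29],[0,0,0]],[[0,0,33],[0,0,0]],[[0,0,36],[0,0,0]],[[0,0,38],[0,0,0]],[[0,0,38],[0,0,0]]]'

```text
clock: 11.65
eef_pos: [0.5912, -0.0419, 0.2314]
ee_rot: [0.797, -0.604, -0.0, 0.0]
ft_force: [-0.4, -0.4, -0.5]
width: 0.0854
```

Request:
send_rows --series '[[[0,0,0],[0,0,0]],[[0,0,0],[0,0,0]],[[0,0,0],[0,0,0]],[[0,0,0],[0,0,0]],[[0,0,0],[0,0,0]],[[0,0,0],[0,0,0]],[[0,0,0],[0,0,0]],[[0,0,0],[0,0,0]],[[0,0,0],[0,0,0]],[[0,0,0],[0,0,0]]]' --jaw 0.75

```text
clock: 12.65
eef_pos: [0.5912, -0.0419, 0.2317]
ee_rot: [0.797, -0.604, -0.0, 0.0]
ft_force: [-0.6, -0.1, 0.4]
width: 0.064
```

```bash
python3 -c "
from fit import *
from plant import optics,ctrl
plan([.591,-.0419,.231],-74.4)
d=optics.capture('wrist'); cv2.imwrite('pics/w9.png',d['pixels'])
d=optics.capture('scene'); cv2.imwrite('pics/s9.png',cv2.resize(d['pixels'][170:260,205:305],None,fx=6,fy=6))
"
```

```text
clock 12.65 pos [ 0.5912 -0.0419  0.2317] x-az -74.37 tilt 0.0 F [-0.6 -0.1  0.4] w 0.064 q [-0.33  0.72  0.6   1.8  -0.55  0.79 -0.75]
shift [-0.   0.2  0.7] rot [ 0.0001 -0.      0.0005]
```

View pics/w9.png

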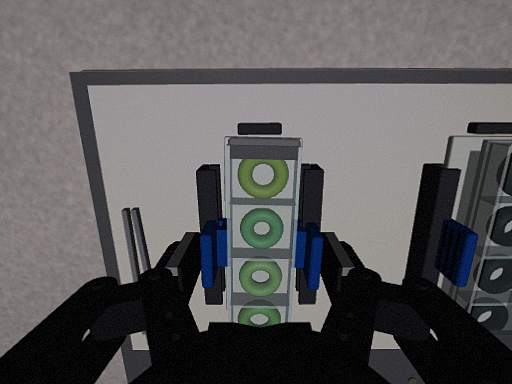

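View pics/s9.png

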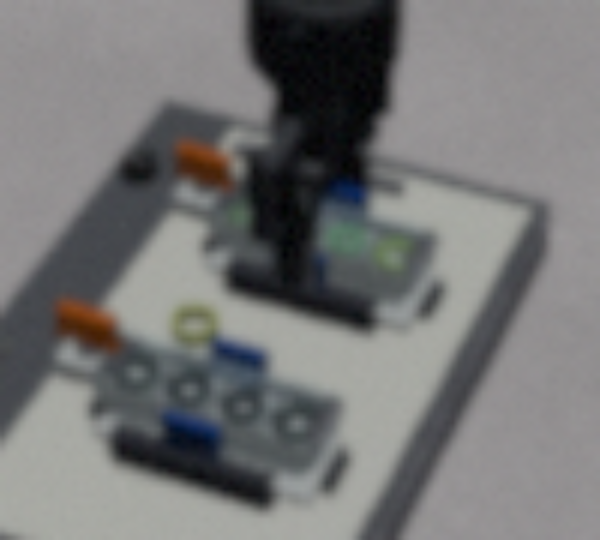

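```bash
python3 -c "
from fit import *
from plant import optics,ctrl
d=optics.capture('wrist')
s=ctrl.sense();Rc=R.from_quat(s['ee_rot']);
draw(d,[.594,-.1085,.2716],(170,140,350,320),3.3,'pics/t.png',th=1.57)
im=cv2.imread('pics/t.png')
for sx in(-.032,.032):
  for zz in (.150,.168):
    q=s['eef_pos']+Rc.apply([[sx,-.011,zz],[sx,.011,zz]])
    u=(proj(d,q)-[170,140])*3.3; cv2.line(im,tuple(int(v) for v in u[0]),tuple(int(v) for v in u[1]),(255,255,255),2)
cv2.imwrite('pics/w10.png',im)
"
```

```text
(no output)
```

View pics/w10.png

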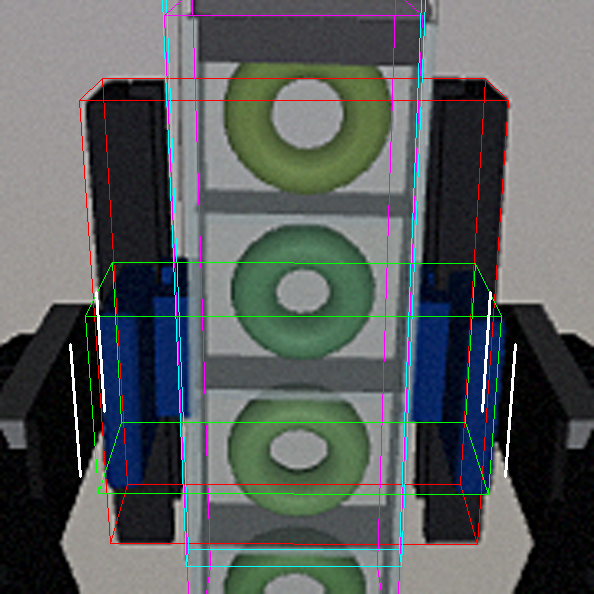

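Request:
send_rows --series '[[[0.4,0,0],[0,0,0]],[[0.4,0,0],[0,0,0]],[[0.4,0,0],[0,0,0]],[[0.4,0,0],[0,0,0]],[[0.4,0,0],[0,0,0]],[[0.4,0,0],[0,0,0]],[[0.4,0,0],[0,0,0]],[[0.4,0,0],[0,0,0]],[[0.4,0,0],[0,0,0]],[[0.4,0,0],[0,0,0]]]' --jaw 0.3 --squeeze 35

```text
clock: 13.8
eef_pos: [0.5915, -0.0425, 0.2327]
ee_rot: [0.797, -0.605, 0.0, -0.001]
ft_force: [-2.0, -0.1, 9.7]
width: 0.0453
```

```bash
python3 -c "
from fit import *
from plant import optics,ctrl
plan([.591,-.0419,.231],-74.4);print(ctrl.sense()['wrist_torque'])
d=optics.capture('wrist'); cv2.imwrite('pics/w11.png',d['pixels'])
"
```

```text
clock 13.8 pos [ 0.5915 -0.0425  0.2327] x-az -74.4 tilt 0.09 F [-2.  -0.1  9.7] w 0.0453 q [-0.33  0.72  0.6   1.8  -0.55  0.79 -0.75]
shift [-0.7  0.4  1.7] rot [-0.0015 -0.0001  0.0001]
[ 0.13319689  0.3974552  -0.16681765]
```

View pics/w11.png

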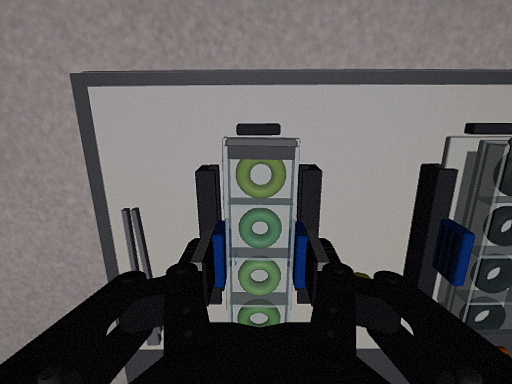

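Request:
send_rows --series '[[[0,0,-1],[0,0,0]],[[0,0,-2],[0,0,0]],[[0,0,-4],[0,0,0]],[[0,0,-6],[0,0,0]],[[0,0,-8],[0,0,0]],[[0,0,-10],[0,0,0]],[[0,0,-12],[0,0,0]],[[0,0,-14],[0,0,0]],[[0,0,-15],[0,0,0]],[[0,0,-15],[0,0,0]]]'

```text
clock: 14.85
eef_pos: [0.5914, -0.0423, 0.2469]
ee_rot: [0.797, -0.604, 0.0, -0.0]
ft_force: [-0.1, -0.3, -2.3]
width: 0.0454
```

```bash
python3 -c "
from fit import *
from plant import optics,ctrl
plan([.591,-.0419,.231],-74.4);print(ctrl.sense()['wrist_torque'])
d=optics.capture('wrist'); cv2.imwrite('pics/w12.png',d['pixels'])
d=optics.capture('scene'); cv2.imwrite('pics/s12.png',cv2.resize(d['pixels'][170:260,205:305],None,fx=6,fy=6))
"
```

```text
clock 14.85 pos [ 0.5914 -0.0423  0.2469] x-az -74.37 tilt 0.02 F [-0.1 -0.3 -2.3] w 0.0454 q [-0.34  0.7   0.61  1.79 -0.53  0.82 -0.76]
shift [-0.5  0.3 15.9] rot [-0.0003 -0.0001  0.0005]
[ 0.02259685 -0.05416956 -0.04855572]
```

View pics/w12.png

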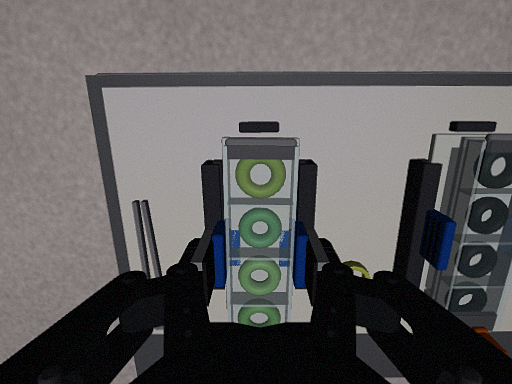

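View pics/s12.png

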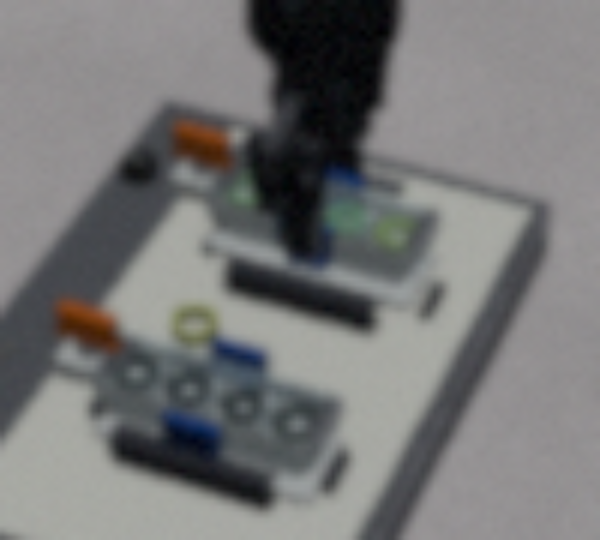

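Request:
send_rows --series '[[[0,0,-2],[0,0,0]],[[0,0,-6],[0,0,0]],[[0,0,-11],[0,0,0]],[[0,0,-16],[0,0,0]],[[0,0,-21],[0,0,0]],[[0,0,-26],[0,0,0]],[[0,0,-31],[0,0,0]],[[0,0,-36],[0,0,0]],[[0,0,-41],[0,0,0]],[[0,0,-46],[0,0,0]]]'

```text
clock: 15.95
eef_pos: [0.5913, -0.0423, 0.2931]
ee_rot: [0.797, -0.604, 0.0, 0.0]
ft_force: [0.5, -0.6, -3.4]
width: 0.0455
```

Request:
send_rows --series '[[[0,0,-5],[0,0,0]],[[0,0,-10],[0,0,0]],[[0,0,-15],[0,0,0]],[[0,0,-20],[0,0,0]],[[0,0,-25],[0,0,0]],[[0,0,-30],[0,0,0]],[[0,0,-34],[0,0,0]],[[0,0,-37],[0,0,0]],[[0,0,-39],[0,0,0]],[[0,0,-39],[0,0,0]]]'

```text
clock: 16.95
eef_pos: [0.5914, -0.0423, 0.3319]
ee_rot: [0.797, -0.604, 0.0, -0.0]
ft_force: [0.5, -1.0, -1.9]
width: 0.0454
```

Request:
send_rows --series '[[[0,0,0],[0,0,0]],[[0,0,0],[0,0,0]],[[0,0,0],[0,0,0]],[[0,0,0],[0,0,0]],[[0,0,0],[0,0,0]],[[0,0,0],[0,0,0]],[[0,0,0],[0,0,0]],[[0,0,0],[0,0,0]],[[0,0,0],[0,0,0]],[[0,0,0],[0,0,0]]]'

```text
clock: 17.95
eef_pos: [0.5913, -0.0423, 0.3317]
ee_rot: [0.797, -0.604, 0.0, 0.0]
ft_force: [0.2, -0.4, -2.5]
width: 0.0455
```

```bash
python3 -c "
from fit import *
from plant import optics,ctrl
plan([.591,-.0419,.332],-74.4);s=ctrl.sense();print(s['wrist_torque'],abs(s['joint_vel']).max())
d=optics.capture('wrist'); cv2.imwrite('pics/w13.png',d['pixels'])
d=optics.capture('scene'); cv2.imwrite('pics/s13.png',cv2.resize(d['pixels'][150:270,175:305],None,fx=4.5,fy=4.5))
"
```

```text
clock 17.95 pos [ 0.5913 -0.0423  0.3317] x-az -74.37 tilt 0.0 F [ 0.2 -0.4 -2.5] w 0.0455 q [-0.38  0.61  0.69  1.7  -0.44  1.   -0.84]
shift [-0.5  0.2 -0.3] rot [ 0.     -0.      0.0005]
[ 0.03379977 -0.04321399 -0.03337158] 0.0016114253377251752
```

View pics/w13.png

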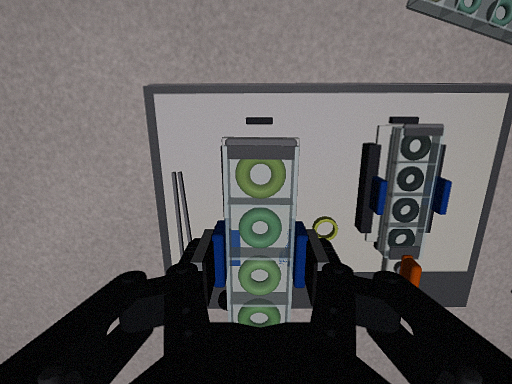

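View pics/s13.png

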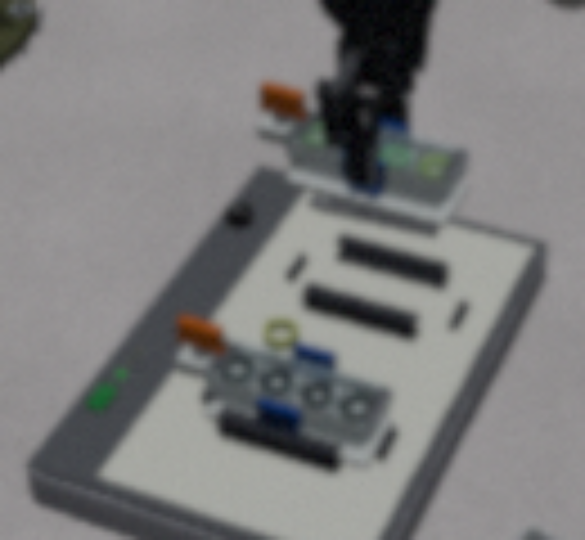

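```bash
python3 -c "
from plant import job
print(job.finish_job())"
```

```text
the job is handed in; nothing more can be done
None
```

The job is handed in. The pale-green cassette is locked shut and held up by its two pinched blue catches, about 10 cm above the viewer's glass.

**Turnbutton:** I gripped it and turned it clockwise until the wrist moment about the vertical rose from 0.01 to 0.39 N m, which I took as the end stop. After release, the wrist picture showed the bar in line with the cassette, over the lid's front edge. In the last scene picture the lid still looks closed.

**Lift:** I pinched the catches at a 35 N grip and rose straight up 100 mm.

**Last checks before hand-in (17.95 s on the clock):**
- **At rest:** joint speeds were below 0.002 rad/s.
- **Level:** tool tilt was 0.0°, and the cassette sits in the wrist picture as it did before the lift.
- **Load:** about 2.5 N, consistent with the 0.3 kg cassette.
- **Other items:** the dark-ring cassette, loose ring and tweezers appear where they were. The loupe, jar, bowl and caliper were not checked again, but the arm never went near them at table height.

**What did not quite agree:**
- **Opening:** the gripper read 45.5 mm, against the 48 mm stated for fully pressed catches.
- **Yaw:** the end-stop push turned the cassette about 1.4° within its play in the bay. The pinch appeared to straighten it.
- **Camera fit:** the wrist-camera fit of the viewer disagreed with its stated sizes by 1–3 px in places.

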